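# Find the full chocolate tin by feel and slide it onto the display stand

### The arm

A 7-joint arm with a two-finger parallel gripper is mounted at the origin on the work surface. World frame = base frame: x ahead of the robot, y to its left, z up, the work surface at z = 0. Lengths are in m, angles in rad, forces in N, time in s.
With the tool pointing down it reaches from about 0.4 to 0.925 m from the base axis. Payload 5.6 kg.
Tool frame: the origin (TCP) lies on the mounting face of the last link; the fingertips stand 173 mm ahead of it and the grasp point (between the pads) lies 155 mm ahead of it; z points along the fingers, y is the direction in which the jaws open and shut (so a half turn about z gives the same grasp; the last joint's range is limited). The gripper opens to 85 mm and grips with 20 to 120 N. Pads are 22 mm wide; open, the fingers measure 114 mm over their backs; the gripper's body (76 mm by 85 mm) begins 54 mm behind the grasp point. The pads swing forward as they close: fully open they stand 13 mm farther back than shut.
Start: joints at [-1.253, 0.468, -0.012, 1.603, 0.006, 1.071, -0.056], TCP at [0.229, 0.608, 0.405] pointing down, gripper open.
Joint ranges: [-2.53, 2.53], [-0.31, 2.02], [-1.57, 1.55], [0.28, 2.44], [-1.29, 4.43], [0.15, 1.84], [-2.92, 2.92]. Speed limits (rad/s): [2.57, 2.57, 3.14, 3.14, 3.14, 3.14, 3.14].

### API

Orientations are given as a 3x3 rotation matrix whose columns are the frame's x, y, z axes.
In Python, from bench import r, read_camera, hand_in gives the robot as it stands. The module is installed in compiled form; this text tells all that it offers.
- The arm moves only by the tool carry_out, never from a script. Its argument "deltas" is text: rows parted by semicolons, each of 7 numbers parted by spaces: the closure, from 0 (fully open) to 1 (shut), then the shift along the tool's x, y, z in mm, then the turn, a rotation vector about the tool's x, y, z in rad. In form: fingers tx ty tz rx ry rz; .... A call has 1 to 12 rows; each row is the pose to reach, as a shift and turn from the pose commanded when the call began, along the tool's axes at that moment; what a row does not reach only later rows make up. A row lasts 1/10 s, in which the tool goes at most 50 mm and 8.59 degrees, less where a joint would pass 70% of its speed; a pose out of reach is approached as far as the arm can. A call with a gripper value outside its range is refused whole. The fingers move at their own pace and stop on an object; "force" is the grip in N (left out, the last holds). Time passes only in rows, so rows that repeat a pose let the fingers close. It gives the time, the measured TCP pose, the force and the opening at its end, in the units of the state.
- r.state(): the state, without advancing time (a new reading comes with each control period).
- read_camera(name): name is "scene" or "top"; returns a dict with "img" (384x512x3 uint8, red, green, blue), "mtx" (3x3 intrinsics, pixels), "world_from_camera" (4x4, takes a point from camera to world coordinates). Camera axes: x right, y up, looking along -z (the intrinsics and any distortion apply to the point x, -y, -z); pixel columns grow to the right and rows downward; lengths in m; the calibration is good to about 2 mm. A picture is of the moment at which its call begins. There is no depth.
- hand_in(): hands the job in, once; it reports no verdict.
The state is a dict: "t": time; "joints": joint angles; "dq": joint speeds; "joint_efforts": joint torques, N m; "eef_pos": TCP position; "eef_rot": TCP orientation; "ft_force": force on the tool from outside, world axes, zero at the start; "ft_torque": the same for the moment, N m; "width": opening from 0.0 (shut) to 1.0 (fully open).
Only numpy, scipy, OpenCV 4.12 (cv2) and the standard library are available. Lean on these libraries where they do the work, as an engineer would, in place of code of your own. Each camera call takes 0.05 s, during which the arm holds its last target. There are 200 camera calls.

### The job

Only one of the three closed chocolate tins on the counter is full, the other two are empty: nudge them gently to feel which one is heavy. Slide the full tin, flat and without lifting, tipping or hitting it hard, up the bevelled edge of the wooden display stand until it sits right up against the back rail, and let go of it. Leave the two empty tins where they stand, apart from the nudge, and do not disturb the muffin, the coffee cup or the tongs.

Things in the scene. Friction and masses are not known exactly. Their poses are not given: they have to be found in the camera images.
- tin_a: one of three tins that look alike: round, teal with cream band and gold lid (stays on), diameter 104 mm, height 68 mm. Origin: centre of its underside, z up; yaw means nothing. Any of the three may be the full one: full 0.60 to 0.76 kg, empty 0.145 kg; so the full one takes four to five times the force to keep sliding (on the counter 2.8 to 5.4 N against 0.7 to 1.0 N).
- tin_b: one of three tins that look alike: round, teal with cream band and gold lid (stays on), diameter 104 mm, height 68 mm. Origin: centre of its underside, z up; yaw means nothing. Any of the three may be the full one: full 0.60 to 0.76 kg, empty 0.145 kg; so the full one takes four to five times the force to keep sliding (on the counter 2.8 to 5.4 N against 0.7 to 1.0 N).
- tin_c: one of three tins that look alike: round, teal with cream band and gold lid (stays on), diameter 104 mm, height 68 mm. Origin: centre of its underside, z up; yaw means nothing. Any of the three may be the full one: full 0.60 to 0.76 kg, empty 0.145 kg; so the full one takes four to five times the force to keep sliding (on the counter 2.8 to 5.4 N against 0.7 to 1.0 N).
- stand: low wooden stand fixed on the counter, 190 mm wide along its y; its x axis runs from the open front to the back rail. Origin: on the counter (z = 0), under where the centre of a tin is when it touches the back rail midway. Deck 6 mm above the counter from x = -72 mm to the back rail; before it a bevel rises from the counter at x = -132 mm to the deck at x = -72 mm.
- stand_rail (a point): top edge of the stand's dark back rail, midway, on its front face (52 mm along +x from the stand's origin); the rail is 12 mm thick, its top 42 mm above the counter. The two dark side rails have inner faces at y = -83 and +83 mm of the stand, run from x = -25 mm back to the back rail, tops 30 mm above the counter.
- muffin: muffin in a paper wrapper, 70 mm wide, 74 mm tall, loose. Origin: centre of its underside.
- cup: take-away coffee cup with black lid, 82 mm wide, 114 mm tall, 0.28 kg, loose. Origin: centre of its underside.
- tongs: steel pastry tongs with red grips (at +x) lying flat, about 200 mm long along x, 70 mm wide, 13 mm high, loose. Origin: near the middle, on the counter.
There are look-alikes about, which are no part of the job. What is shaped like the tin_b but purple or red is not meant.

How it is judged:
By the outcome, as a careful person would: the job done as asked, in the order asked, and still so for the second after the job is handed in, with the robot touching nothing.
It also fails if it takes over 72 s, if anything falls off the work surface, if the arm or the gripper's body presses on something with over 40 N, if the wrist force passes 120 N, or if a joint passes its speed limit or range.

## Working session

There is one attempt and no reset: what is moved stays moved. The work goes in short steps, Python scripts to look and compute and a tool call to move; the robot and the scene stay as the last step left them, time stands still between calls to the robot, and variables do not carry over. Pictures are saved under pics/ and viewed, about 8 in all and at most 12, crops included, and the job is handed in when it is done.

Besides the shell and the picture viewer there is one more tool, called as name(argument=value, ...), one argument or row to a line, values as JSON. carry_out: Moves the arm, as the interface text tells. Its arguments: {"type":"object","properties":{"deltas":{"type":"string"},"force":{"type":"number"}},"required":["deltas"]}

```bash
mkdir -p pics
python3 - <<'E'
from bench import r, read_camera
import cv2,numpy as np
np.set_printoptions(precision=4,suppress=True)
for n in("scene","top"):
    c=read_camera(n); cv2.imwrite(f"pics/{n}0.png",cv2.cvtColor(c["img"],cv2.COLOR_RGB2BGR)); print(n,c["mtx"],c["world_from_camera"],c.keys())
print(r.state())
E
```

```text
scene [[354.1433   0.     256.095 ]
 [  0.     354.1433 191.1548]
 [  0.       0.       1.    ]] [[-0.2816 -0.5101  0.8127  1.2342]
 [ 0.9595 -0.1522  0.237   0.2123]
 [ 0.0028  0.8465  0.5323  0.5399]
 [ 0.      0.      0.      1.    ]] dict_keys(['img', 'mtx', 'world_from_camera'])
top [[423.9911   0.     253.3603]
 [  0.     423.9911 193.7433]
 [  0.       0.       1.    ]] [[ 0.0276  0.9875 -0.1553  0.3824]
 [-0.9993  0.031   0.0198  0.0123]
 [ 0.0243  0.1547  0.9877  1.1007]
 [ 0.      0.      0.      1.    ]] dict_keys(['img', 'mtx', 'world_from_camera'])
{'t': 0.1, 'joints': array([-1.253 ,  0.4683, -0.0116,  1.6035,  0.006 ,  1.0714, -0.0563]), 'dq': array([ 0.0004, -0.0029, -0.0017, -0.0028,  0.0002,  0.001 ,  0.0006]), 'joint_efforts': array([  0.0015, -53.3516,   0.0215, -25.1964,   0.0114,   0.0043,
         0.    ]), 'eef_pos': array([0.2294, 0.6079, 0.4039]), 'eef_rot': array([[-0.9356,  0.3531, -0.0004],
       [ 0.3531,  0.9356, -0.0015],
       [-0.0001, -0.0015, -1.    ]]), 'ft_force': array([ 0.4511,  0.2162, -0.1855]), 'ft_torque': array([ 0.0298,  0.0144, -0.0063]), 'width': 1.00043759462809}
```

View pics/scene0.png

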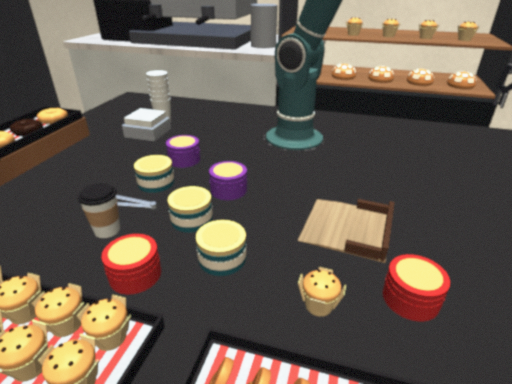

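View pics/top0.png

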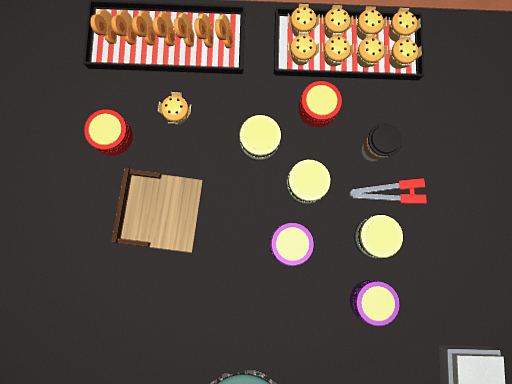

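The scene view shows the three teal tins with their lids near (155,168), (190,203) and (221,240), and the stand near (350,228). In the top view the tins are at (260,136), (309,181) and (380,236). The stand there is around (160,210), with its rail to the left (+y) and its open front to the right. The muffin is at (174,108), the cup at (384,140) and the tongs at (390,191).

```bash
cat > h.py <<'E'
import numpy as np,cv2
from bench import r, read_camera
np.set_printoptions(precision=4,suppress=True)
def ray(c,uv,z):
    uv=np.atleast_2d(np.asarray(uv,float)); K=c["mtx"]; T=c["world_from_camera"]
    d=np.c_[(uv[:,0]-K[0,2])/K[0,0],-(uv[:,1]-K[1,2])/K[1,1],-np.ones(len(uv))]@T[:3,:3].T
    o=T[:3,3]; return o+d*((z-o[2])/d[:,2])[:,None]
def lids(c):
    h=cv2.cvtColor(c["img"],cv2.COLOR_RGB2HSV)
    m=cv2.inRange(h,(22,50,150),(35,255,255)); m=cv2.morphologyEx(m,cv2.MORPH_OPEN,np.ones((5,5),np.uint8))
    out=[]
    for k in cv2.findContours(m,cv2.RETR_EXTERNAL,cv2.CHAIN_APPROX_NONE)[0]:
        if cv2.contourArea(k)<700: continue
        p=ray(c,k[:,0],0.068)[:,:2].astype(np.float32); (x,y),rad=cv2.minEnclosingCircle(p)
        e=cv2.fitEllipse(p); out.append((np.array(e[0]),np.array(e[1])/2, (x,y,rad)))
    return out
def wood(c):
    h=cv2.cvtColor(c["img"],cv2.COLOR_RGB2HSV)
    m=cv2.inRange(h,(12,40,120),(22,200,255)); m=cv2.morphologyEx(m,cv2.MORPH_OPEN,np.ones((5,5),np.uint8))
    return m
E
python3 - <<'E'
from h import *
for n in("top","scene"):
    c=read_camera(n); print(n)
    for l in lids(c): print(l)
c=read_camera("top"); m=wood(c); m[:160]=0;m[260:]=0;m[:,230:]=0
k=max(cv2.findContours(m,0,1)[0],key=cv2.contourArea)
q=cv2.approxPolyDP(k,3,True)[:,0];print(q); print(ray(c,q,0.0)[:,:2]); print(ray(c,q,0.006)[:,:2])
print("rail approx",ray(c,[[125,169],[117,243]],0.042)[:,:2])
print("muffin,cup,tongs",ray(c,[174,108],.05),ray(c,[386,138],.11),ray(c,[[352,193],[427,190]],.01))
cv2.imwrite("pics/st.png",cv2.resize(cv2.cvtColor(c["img"],4)[150:270,90:230],None,fx=5,fy=5,interpolation=2))
E
```

```text
top
(array([ 0.2901, -0.3126]), array([0.0384, 0.0386]), (0.2899845242500305, -0.3125322461128235, 0.039724189788103104))
(array([ 0.4261, -0.1062]), array([0.0381, 0.0382]), (0.42604637145996094, -0.10620470345020294, 0.03928455710411072))
(array([ 0.4519, -0.3262]), array([0.0484, 0.0511]), (0.4508402943611145, -0.32384172081947327, 0.05251805856823921))
(array([ 0.5872, -0.1471]), array([0.0482, 0.0505]), (0.5852146148681641, -0.14608073234558105, 0.0519944429397583))
(array([ 0.697 , -0.0208]), array([0.0506, 0.0513]), (0.6965884566307068, -0.02083410695195198, 0.05274401605129242))
(array([0.6985, 0.3689]), array([0.0382, 0.0388]), (0.6987274289131165, 0.36870816349983215, 0.03975396230816841))
scene
(array([0.6993, 0.3674]), array([0.0374, 0.0383]), (0.6994599103927612, 0.36690106987953186, 0.039161015301942825))
(array([ 0.7949, -0.1772]), array([0.0369, 0.0382]), (0.794564962387085, -0.17731307446956635, 0.039006371051073074))
(array([ 0.6994, -0.021 ]), array([0.052 , 0.0525]), (0.699357807636261, -0.020491743460297585, 0.054056696593761444))
(array([ 0.5876, -0.1461]), array([0.0516, 0.0537]), (0.5876354575157166, -0.14567628502845764, 0.05524851381778717))
[[132 176]
 [121 238]
 [149 241]
 [151 247]
 [191 251]
 [201 180]
 [169 175]
 [160 179]]
[[0.5927 0.3104]
 [0.4299 0.3268]
 [0.4243 0.2549]
 [0.4092 0.2488]
 [0.4019 0.1462]
 [0.5878 0.1292]
 [0.5985 0.2139]
 [0.587  0.2368]]
[[0.5915 0.3088]
 [0.4296 0.3251]
 [0.4241 0.2536]
 [0.409  0.2475]
 [0.4018 0.1454]
 [0.5867 0.1286]
 [0.5973 0.2128]
 [0.5859 0.2356]]
rail approx [[0.6021 0.3179]
 [0.4156 0.3237]]
muffin,cup,tongs [[0.765  0.2021 0.05  ]] [[ 0.6857 -0.3266  0.11  ]] [[ 0.564  -0.2678  0.01  ]
 [ 0.5783 -0.4666  0.01  ]]
```

View pics/st.png

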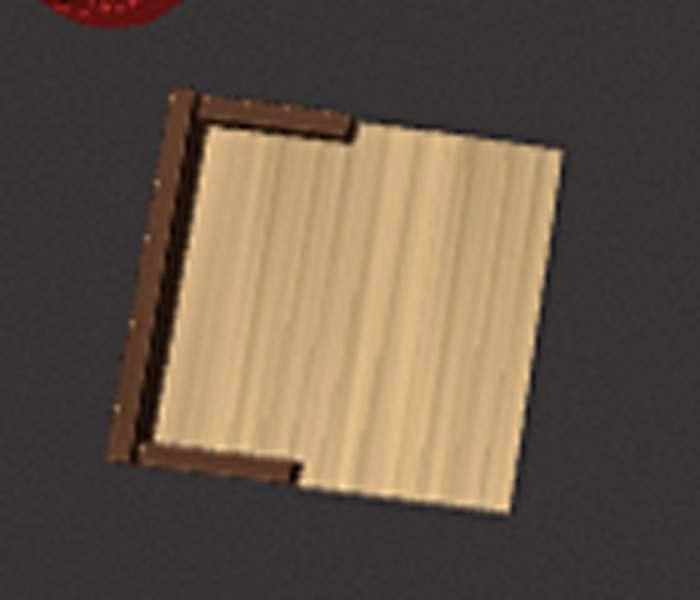

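carry_out(
  deltas="0.3 -692 -506 0 0 0 1.21;0.3 -692 -506 0 0 0 1.21;0.3 -692 -506 0 0 0 1.21;0.3 -692 -506 0 0 0 1.21;0.3 -692 -506 0 0 0 1.21;0.3 -692 -506 0 0 0 1.21;0.3 -692 -506 0 0 0 1.21;0.3 -692 -506 0 0 0 1.21;0.3 -692 -506 0 0 0 1.21;0.3 -692 -506 0 0 0 1.21;0.3 -692 -506 0 0 0 1.21;0.3 -692 -506 0 0 0 1.21",
  force=60,
)

```text
t: 1.45
eef_pos: [0.5583, 0.1041, 0.4049]
eef_rot: [[-0.0, 1.0, 0.0], [1.0, 0.0, 0.0], [0.0, 0.0, -1.0]]
ft_force: [0.4, 0.9, 1.0]
width: 0.703
```

```bash
cat >> h.py <<'E'
def go(x,y,z,yaw=np.pi/2):
    "shift and turn (tool axes, mm, rad) from the present pose to a tool-down pose; yaw = heading of tool x"
    s=r.state(); R=s["eef_rot"]; d=R.T@(np.array([x,y,z])-s["eef_pos"])*1000
    c,n=np.cos(yaw),np.sin(yaw); G=np.array([[c,n,0],[n,-c,0],[0,0,-1]])
    v=cv2.Rodrigues(R.T@G)[0].ravel()
    print("t",s["t"],"pos",s["eef_pos"],"F",s["ft_force"],"w",s["width"]); print("delta",d.round(1),v.round(3))
E
python3 - <<'E'
from h import *
go(.698,-.11,.404)
c=read_camera("top")
f=ray(c,[[202.6,179.6],[192,252.6]],0)[:,:2]; b=ray(c,[[129.4,168.6],[117,242]],.042)[:,:2]
print(f,b,np.linalg.norm(f[0]-f[1]),f.mean(0),b.mean(0))
d=b.mean(0)-f.mean(0);print(np.linalg.norm(d),d/np.linalg.norm(d),"origin",(f.mean(0)+d*132/184))
E
```

```text
t 1.45 pos [0.5583 0.1041 0.4049] F [0.3521 0.881  0.983 ] w 0.7028640776142103
delta [-214.1  139.6    0.9] [ 0. -0.  0.]
[[0.589  0.1251]
 [0.3979 0.1434]] [[0.6035 0.3069]
 [0.418  0.3239]] 0.19198724254620114 [0.4935 0.1342] [0.5108 0.3154]
0.18200419586121186 [0.095  0.9955] origin [0.5059 0.2642]
```

carry_out(
  deltas="0.3 -214 140 0 0 0 0;0.3 -214 140 0 0 0 0;0.3 -214 140 0 0 0 0;0.3 -214 140 0 0 0 0;0.3 -214 140 0 0 0 0;0.3 -214 140 0 0 0 0;0.3 -214 140 100 0 0 0;0.3 -214 140 100 0 0 0;0.3 -214 140 170 0 0 0;0.3 -214 140 195 0 0 0;0.3 -214 140 207 0 0 0;0.3 -214 140 207 0 0 0",
)

```text
t: 2.7
eef_pos: [0.6969, -0.1075, 0.1958]
eef_rot: [[-0.0, 1.0, -0.004], [1.0, 0.0, 0.001], [0.001, -0.004, -1.0]]
ft_force: [0.5, -0.5, 1.0]
width: 0.702
```

Run:
```python
from h import *
go(.698,-.074,.198)
```

```text
t 2.7 pos [ 0.6969 -0.1075  0.1958] F [ 0.5216 -0.4564  1.0332] w 0.7021096077411915
delta [33.5  1.1 -2.2] [-0.004 -0.001  0.   ]
```

carry_out(
  deltas="0.3 8 1 -2 0 0 0;0.3 15 1 -2 0 0 0;0.3 20 1 -2 0 0 0;0.3 24 1 -2 0 0 0",
)

```text
t: 3.1
eef_pos: [0.6992, -0.0829, 0.2014]
eef_rot: [[-0.001, 1.0, 0.003], [1.0, 0.001, 0.001], [0.001, 0.003, -1.0]]
ft_force: [0.5, -0.0, 0.2]
width: 0.7
```

carry_out(
  deltas="0.3 3 0 0 0 0 0;0.3 6 0 0 0 0 0;0.3 9 0 0 0 0 0;0.3 12 0 0 0 0 0;0.3 15 0 0 0 0 0",
)

```text
t: 3.6
eef_pos: [0.6983, -0.0709, 0.1999]
eef_rot: [[0.002, 1.0, -0.0], [1.0, -0.002, -0.002], [-0.002, -0.0, -1.0]]
ft_force: [-0.0, -5.1, 0.2]
width: 0.699
```

carry_out(
  deltas="0.3 2 0 0 0 0 0;0.3 4 0 0 0 0 0",
)

```text
t: 3.8
eef_pos: [0.6987, -0.0657, 0.1998]
eef_rot: [[0.001, 1.0, 0.001], [1.0, -0.001, -0.001], [-0.001, 0.001, -1.0]]
ft_force: [1.3, -4.1, 1.3]
width: 0.703
```

Run:
```python
from h import *
go(.698,-.074,.198)
for l in lids(read_camera("scene")): print(l[0],l[1])
```

```text
t 3.8 pos [ 0.6987 -0.0657  0.1998] F [ 1.2649 -4.0698  1.2617] w 0.7027173566178461
delta [-8.3 -0.7  1.8] [ 0.001  0.001 -0.001]
[0.6993 0.3674] [0.0375 0.0382]
[ 0.7949 -0.1771] [0.0373 0.0382]
[ 0.7006 -0.0109] [0.0517 0.0528]
```

Tin 1, at (0.70, -0.01), needs 4 to 5 N to keep sliding, so it is the full one and the others need no nudge. I'll move the tool round to its far side.

carry_out(
  deltas="0.3 -20 0 0 0 0 0;0.3 -39 0 0 0 0 0;0.3 -39 15 0 0 0 -0.15;0.3 -36 29 0 0 0 -0.3;0.3 -31 42 0 0 0 -0.45;0.3 -24 54 0 0 0 -0.6;0.3 -15 66 0 0 0 -0.75;0.3 -4 75 0 0 0 -0.9;0.3 7 83 0 0 0 -1.05;0.3 20 89 0 0 0 -1.2;0.3 23 90 0 0 0 -1.223;0.3 23 90 0 0 0 -1.223",
)

```text
t: 5.05
eef_pos: [0.7884, -0.0431, 0.1993]
eef_rot: [[-0.939, 0.344, -0.001], [0.344, 0.939, 0.001], [0.001, 0.0, -1.0]]
ft_force: [0.2, -0.6, -0.0]
width: 0.698
```

Run:
```python
from h import *
for l in lids(read_camera("scene"))+lids(read_camera("top")): print(l[0],l[1])
h=2.794; u=np.array([np.cos(h),np.sin(h)]); g=np.array([.487,.066])-.055*u
go(*g,.2,h)
```

```text
[0.6994 0.3674] [0.0375 0.0383]
[ 0.7949 -0.1771] [0.0374 0.0382]
[ 0.6954 -0.0043] [0.0428 0.0541]
[ 0.29   -0.3126] [0.0385 0.0386]
[ 0.4529 -0.3269] [0.0477 0.0501]
[ 0.5914 -0.1586] [0.0358 0.0474]
[0.6985 0.3689] [0.0381 0.0388]
t 5.15 pos [ 0.7882 -0.044   0.1995] F [ 0.0078  0.2569 -0.2237] w 0.7011704286946225
delta [265.7  -0.3  -0.4] [-0.001 -0.    -0.004]
```

carry_out(
  deltas="0.3 10 0 0 0 0 0;0.3 20 0 0 0 0 0;0.3 27 0 0 0 0 0;0.3 31 0 0 0 0 0;0.3 34 0 0 0 0 0;0.3 37 0 0 0 0 0;0.3 40 0 0 0 0 0;0.3 43 0 0 0 0 0;0.3 46 0 0 0 0 0;0.3 50 0 0 0 0 0;0.3 55 0 0 0 0 0;0.3 60 0 0 0 0 0",
)

```text
t: 6.35
eef_pos: [0.732, -0.0215, 0.1998]
eef_rot: [[-0.94, 0.341, 0.001], [0.341, 0.94, 0.0], [-0.001, 0.0, -1.0]]
ft_force: [2.8, -2.0, -0.3]
width: 0.7
```

carry_out(
  deltas="0.3 6 0 0 0 0 0;0.3 13 0 0 0 0 0;0.3 20 0 0 0 0 0;0.3 28 0 0 0 0 0;0.3 36 0 0 0 0 0;0.3 44 0 0 0 0 0;0.3 52 0 0 0 0 0;0.3 60 0 0 0 0 0;0.3 68 0 0 0 0 0;0.3 76 0 0 0 0 0;0.3 83 0 0 0 0 0;0.3 90 0 0 0 0 0",
)

```text
t: 7.55
eef_pos: [0.6471, 0.0091, 0.1998]
eef_rot: [[-0.94, 0.341, 0.0], [0.341, 0.94, -0.0], [-0.0, 0.0, -1.0]]
ft_force: [2.5, -1.7, -1.3]
width: 0.7
```

Run:
```python
from h import *
c=read_camera("scene"); cv2.imwrite("pics/s2.png",cv2.cvtColor(c["img"],4))
for l in lids(c)+lids(read_camera("top")): print(l[0],l[1])
h=2.794; u=np.array([np.cos(h),np.sin(h)]); g=np.array([.487,.066])-.055*u
go(*g,.2,h)
```

```text
[0.6994 0.3674] [0.0375 0.0383]
[ 0.7949 -0.1771] [0.0372 0.0383]
[ 0.5876 -0.1461] [0.0516 0.0537]
[ 0.2901 -0.3126] [0.0385 0.0386]
[ 0.4527 -0.3264] [0.0483 0.0503]
[ 0.5881 -0.1482] [0.0469 0.0496]
[0.6985 0.3689] [0.0382 0.0388]
t 7.65 pos [0.6465 0.0095 0.1997] F [ 0.5581 -0.5481 -0.1166] w 0.6956669187228521
delta [114.2  -1.2  -0.1] [-0.    -0.002  0.   ]
```

View pics/s2.png

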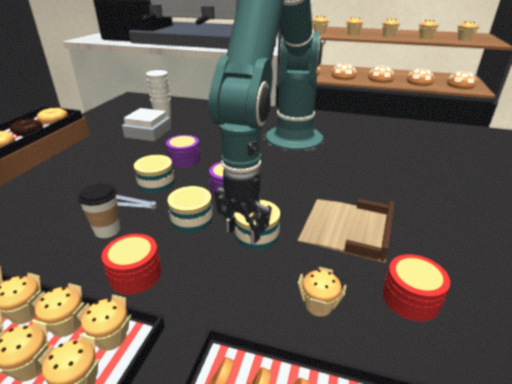

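The tin at (257,222) sits in the cradle between the fingers and is on its way. The others have not moved. I'll go on with the same push.

carry_out(
  deltas="0.3 4 0 0 0 0 0;0.3 10 0 0 0 0 0;0.3 18 0 0 0 0 0;0.3 28 0 0 0 0 0;0.3 38 -1 0 0 0 0;0.3 48 -1 0 0 0 0;0.3 58 -1 0 0 0 0;0.3 68 -1 0 0 0 0;0.3 78 -1 0 0 0 0;0.3 87 -1 0 0 0 0;0.3 94 -1 0 0 0 0;0.3 99 -1 0 0 0 0",
)

```text
t: 8.85
eef_pos: [0.5536, 0.042, 0.1997]
eef_rot: [[-0.94, 0.341, -0.0], [0.341, 0.94, 0.0], [0.0, 0.0, -1.0]]
ft_force: [2.2, -0.7, -0.8]
width: 0.701
```

carry_out(
  deltas="0.3 4 0 0 0 0 0;0.3 8 0 0 0 0 0;0.3 12 0 0 0 0 0;0.3 15 0 0 0 0 0;0.3 10 0 0 0 0 0;0.3 -5 0 0 0 0 0;0.3 -25 0 0 0 0 0;0.3 -30 0 0 0 0 0",
)

```text
t: 9.65
eef_pos: [0.5836, 0.0307, 0.1997]
eef_rot: [[-0.94, 0.342, 0.0], [0.342, 0.94, -0.0], [-0.0, -0.0, -1.0]]
ft_force: [0.2, -0.2, -0.2]
width: 0.698
```

Run:
```python
from h import *
c=read_camera("scene"); t=read_camera("top"); cv2.imwrite("pics/t3.png",cv2.cvtColor(t["img"],4))
for l in lids(c)+lids(t): print(l)
h=2.794; u=np.array([np.cos(h),np.sin(h)]); g=np.array([.487,.066])-.095*u
go(*g,.2,h)
```

```text
(array([0.6993, 0.3674]), array([0.0374, 0.0383]), (0.6994599103927612, 0.36690106987953186, 0.039161015301942825))
(array([ 0.7949, -0.177 ]), array([0.0373, 0.0382]), (0.7946481704711914, -0.17722076177597046, 0.03912607207894325))
(array([ 0.5874, -0.1461]), array([0.0517, 0.0537]), (0.5874747037887573, -0.14669010043144226, 0.0553261898458004))
(array([ 0.2901, -0.3126]), array([0.0384, 0.0386]), (0.2899845242500305, -0.3125322461128235, 0.039724189788103104))
(array([ 0.4261, -0.1062]), array([0.0381, 0.0382]), (0.42604637145996094, -0.10620470345020294, 0.03928455710411072))
(array([ 0.4528, -0.3263]), array([0.0483, 0.0503]), (0.45169058442115784, -0.325031578540802, 0.05204508453607559))
(array([ 0.5877, -0.1478]), array([0.0475, 0.0499]), (0.5852146148681641, -0.14608073234558105, 0.0519944429397583))
(array([0.6985, 0.3689]), array([0.0382, 0.0388]), (0.6987274289131165, 0.36870816349983215, 0.03975396230816841))
t 9.75 pos [0.5823 0.0312 0.1993] F [-0.1526  0.1524 -0.869 ] w 0.7000536944612614
delta [ 6.5  0.2 -0.7] [-0.    -0.001 -0.001]
```

View pics/t3.png

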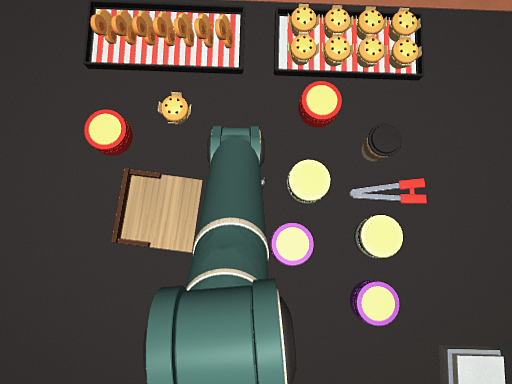

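The arm hides the tin in the top view, and the other objects are undisturbed. Next I'll work out the orbit to get behind it, in tool axes.

Run:
```python
from h import *
s=r.state();c=np.array([.487,.066]);h0=2.794
for k in range(1,10):
    h=max(h0-.15*k,1.476); p=c-.1*np.array([np.cos(h),np.sin(h)])
    d=s["eef_rot"].T@np.r_[p-s["eef_pos"][:2],0]*1000; print(d[:2].round(),round(h0-h,3))
```

```text
[  3. -15.] 0.15
[  6. -29.] 0.3
[ 11. -43.] 0.45
[ 19. -56.] 0.6
[ 28. -68.] 0.75
[ 39. -78.] 0.9
[ 52. -87.] 1.05
[ 65. -93.] 1.2
[ 76. -97.] 1.318
```

carry_out(
  deltas="0.3 3 -15 0 0 0 0.15;0.3 6 -29 0 0 0 0.3;0.3 11 -43 0 0 0 0.45;0.3 19 -56 0 0 0 0.6;0.3 28 -68 0 0 0 0.75;0.3 39 -78 0 0 0 0.9;0.3 52 -87 0 0 0 1.05;0.3 65 -93 0 0 0 1.2;0.3 76 -97 0 0 0 1.318;0.3 76 -97 0 0 0 1.318",
)

```text
t: 10.75
eef_pos: [0.4755, -0.0332, 0.1993]
eef_rot: [[0.095, 0.995, -0.004], [0.995, -0.095, 0.001], [0.0, -0.004, -1.0]]
ft_force: [0.2, 0.2, -0.8]
width: 0.696
```

Run:
```python
from h import *
c=read_camera("scene"); cv2.imwrite("pics/s4.png",cv2.resize(cv2.cvtColor(c["img"],4)[120:300,170:410],None,fx=3,fy=3))
for l in lids(c): print(l)
h=1.476; u=np.array([np.cos(h),np.sin(h)])
go(*(np.array([.506,.265])-.055*u),.2,h)
```

```text
(array([0.6993, 0.3674]), array([0.0374, 0.0382]), (0.6994599103927612, 0.36690106987953186, 0.039161015301942825))
(array([ 0.7949, -0.177 ]), array([0.0371, 0.0382]), (0.794564962387085, -0.17731307446956635, 0.039006371051073074))
(array([ 0.5877, -0.1461]), array([0.0516, 0.0537]), (0.5874075889587402, -0.14581775665283203, 0.05501687154173851))
(array([0.493 , 0.0672]), array([0.0521, 0.0536]), (0.49287137389183044, 0.06795638799667358, 0.055171169340610504))
t 10.8 pos [ 0.4768 -0.0331  0.1996] F [0.4557 0.1928 0.5115] w 0.7021807700578597
delta [244.5   1.5  -0.3] [-0.002 -0.     0.003]
```

View pics/s4.png

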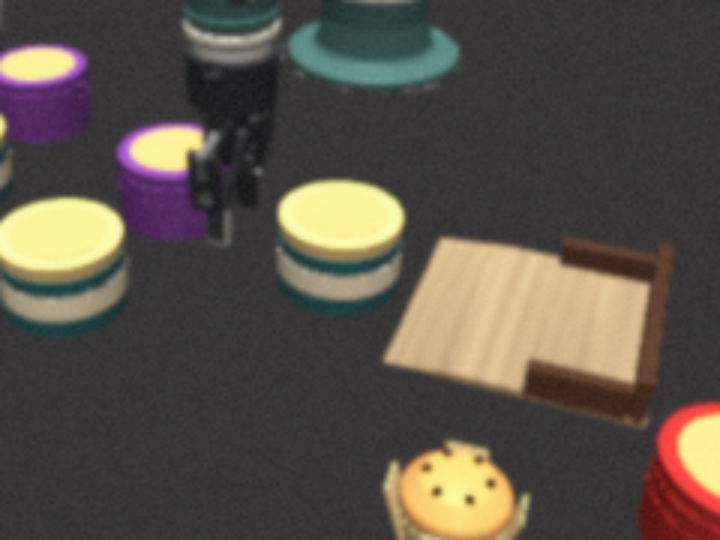

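carry_out(
  deltas="0.3 12 2 0 0 0 0;0.3 24 3 0 0 0 0;0.3 33 3 0 0 0 0;0.3 38 3 0 0 0 0;0.3 41 3 0 0 0 0;0.3 44 3 0 0 0 0;0.3 47 3 0 0 0 0;0.3 50 3 0 0 0 0;0.3 54 3 0 0 0 0;0.3 59 3 0 0 0 0;0.3 64 3 0 0 0 0;0.3 69 3 0 0 0 0",
)

```text
t: 12.0
eef_pos: [0.4874, 0.0348, 0.1996]
eef_rot: [[0.095, 0.995, 0.0], [0.995, -0.095, -0.0], [-0.0, 0.0, -1.0]]
ft_force: [-0.1, -4.9, 0.4]
width: 0.704
```

carry_out(
  deltas="0.3 6 0 0 0 0 0;0.3 12 0 0 0 0 0;0.3 18 0 0 0 0 0;0.3 24 0 0 0 0 0;0.3 30 0 0 0 0 0;0.3 36 0 0 0 0 0;0.3 42 0 0 0 0 0;0.3 48 0 0 0 0 0;0.3 54 0 0 0 0 0;0.3 60 0 0 0 0 0;0.3 66 0 0 0 0 0;0.3 72 0 0 0 0 0",
)

```text
t: 13.2
eef_pos: [0.4943, 0.1063, 0.1999]
eef_rot: [[0.095, 0.995, 0.0], [0.995, -0.095, -0.0], [-0.0, 0.0, -1.0]]
ft_force: [-0.6, -7.2, 2.8]
width: 0.7
```

Run:
```python
from h import *
c=read_camera("scene"); cv2.imwrite("pics/s5.png",cv2.resize(cv2.cvtColor(c["img"],4)[120:300,170:410],None,fx=3,fy=3))
for l in lids(c): print(l[0],l[1])
h=1.476; u=np.array([np.cos(h),np.sin(h)])
go(*(np.array([.506,.265])-.055*u),.2,h)
```

```text
[0.6993 0.3674] [0.0374 0.0382]
[ 0.7949 -0.1771] [0.0371 0.0382]
[0.498  0.1602] [0.0483 0.0552]
[ 0.5876 -0.146 ] [0.0516 0.0536]
t 13.25 pos [0.4944 0.1075 0.1999] F [-0.1981 -5.8392  2.4908] w 0.7001917887976297
delta [102.9  -3.3  -0.1] [ 0.    -0.     0.001]
```

View pics/s5.png

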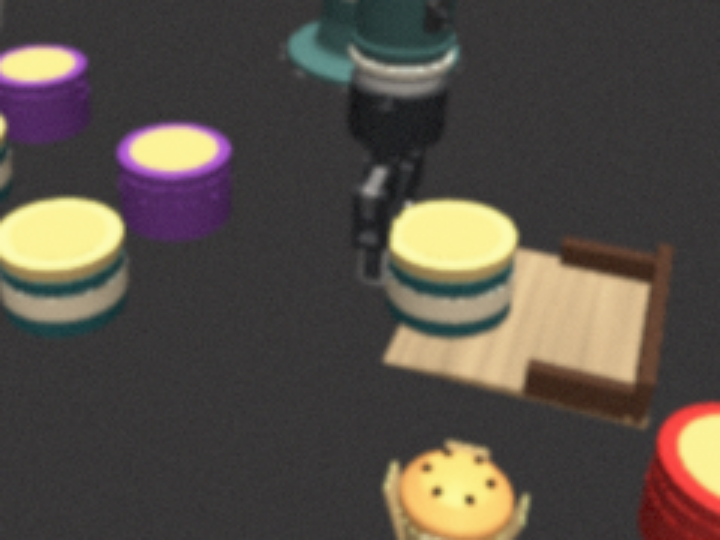

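The tin is riding up the bevel, with its lid at (452,238) in the crop, and sits well in the cradle. There are about 100 mm left to the rail.

carry_out(
  deltas="0.3 5 0 0 0 0 0;0.3 10 0 0 0 0 0;0.3 15 0 0 0 0 0;0.3 20 0 0 0 0 0;0.3 25 0 0 0 0 0;0.3 30 0 0 0 0 0;0.3 36 0 0 0 0 0;0.3 42 0 0 0 0 0;0.3 48 0 0 0 0 0;0.3 54 0 0 0 0 0;0.3 60 0 0 0 0 0;0.3 66 0 0 0 0 0",
)

```text
t: 14.45
eef_pos: [0.501, 0.1707, 0.2005]
eef_rot: [[0.097, 0.995, 0.001], [0.995, -0.097, -0.001], [-0.001, 0.001, -1.0]]
ft_force: [-0.6, -10.1, 9.1]
width: 0.699
```

carry_out(
  deltas="0.3 5 0 0 0 0 0;0.3 10 0 0 0 0 0;0.3 14 0 0 0 0 0;0.3 17 0 0 0 0 0;0.3 20 0 0 0 0 0;0.3 22 0 0 0 0 0;0.3 24 0 0 0 0 0;0.3 26 0 0 0 0 0",
)

```text
t: 15.25
eef_pos: [0.5033, 0.1966, 0.2004]
eef_rot: [[0.096, 0.995, 0.001], [0.995, -0.096, -0.001], [-0.001, 0.001, -1.0]]
ft_force: [0.1, -9.2, 7.9]
width: 0.698
```

Run:
```python
from h import *
c=read_camera("scene"); 
for l in lids(c): print(l[0],l[1])
h=1.476; u=np.array([np.cos(h),np.sin(h)])
go(*(np.array([.506,.265])-.055*u),.2,h)
```

```text
[0.6993 0.3674] [0.0374 0.0382]
[ 0.7949 -0.1771] [0.0371 0.0382]
[0.503  0.2525] [0.0495 0.0541]
[ 0.5875 -0.146 ] [0.0516 0.0535]
t 15.3 pos [0.5034 0.197  0.2004] F [-0.5176 -8.5838  8.1704] w 0.7040874743287394
delta [13.  -3.8  0.4] [ 0.001  0.001 -0.001]
```

Friction from the climb is pressing the tin down with about 8 N. I'll back off a few millimetres to release that, then make the final push.

carry_out(
  deltas="0.3 -4 0 0 0 0 0;0.3 -6 0 0 0 0 0;0.3 -6 0 0 0 0 0;0.3 -3 0 0 0 0 0;0.3 0 0 0 0 0 0;0.3 2 0 0 0 0 0;0.3 4 0 0 0 0 0;0.3 6 0 0 0 0 0",
)

```text
t: 16.1
eef_pos: [0.5035, 0.2034, 0.1996]
eef_rot: [[0.096, 0.995, -0.0], [0.995, -0.096, -0.001], [-0.001, -0.0, -1.0]]
ft_force: [-0.4, -3.5, 1.5]
width: 0.696
```

carry_out(
  deltas="0.3 1 0 0 0 0 0;0.3 2 0 0 0 0 0;0.3 3 0 0 0 0 0",
)

```text
t: 16.4
eef_pos: [0.5037, 0.2069, 0.1996]
eef_rot: [[0.095, 0.995, -0.0], [0.995, -0.095, -0.0], [-0.0, -0.0, -1.0]]
ft_force: [-0.6, -4.1, 0.6]
width: 0.703
```

carry_out(
  deltas="0.3 1 0 0 0 0 0;0.3 2 0 0 0 0 0",
)

```text
t: 16.6
eef_pos: [0.5039, 0.209, 0.1996]
eef_rot: [[0.095, 0.995, -0.0], [0.995, -0.095, 0.0], [0.0, -0.0, -1.0]]
ft_force: [0.0, -2.8, -0.3]
width: 0.7
```

Run:
```python
from h import *
c=read_camera("scene"); 
for l in lids(c): print(l[0],l[1])
h=1.476; u=np.array([np.cos(h),np.sin(h)])
go(*(np.array([.506,.265])-.055*u),.2,h)
```

```text
[0.6993 0.3673] [0.0374 0.0382]
[ 0.795  -0.1771] [0.0371 0.0382]
[0.5037 0.2656] [0.0494 0.0543]
[ 0.5876 -0.146 ] [0.0516 0.0536]
t 16.65 pos [0.5039 0.2092 0.1996] F [-0.1458 -1.9953  0.2518] w 0.6970032486664025
delta [ 0.8 -3.2 -0.4] [-0. -0.  0.]
```

carry_out(
  deltas="0.3 1 0 0 0 0 0;0.3 2 0 0 0 0 0",
)

```text
t: 16.85
eef_pos: [0.5041, 0.2109, 0.1997]
eef_rot: [[0.095, 0.995, -0.0], [0.995, -0.095, 0.0], [0.0, -0.0, -1.0]]
ft_force: [-0.5, -4.2, -0.1]
width: 0.695
```

carry_out(
  deltas="0.3 1 0 0 0 0 0;0.3 2 0 0 0 0 0",
)

```text
t: 17.05
eef_pos: [0.5043, 0.2125, 0.1996]
eef_rot: [[0.095, 0.995, -0.0], [0.995, -0.095, -0.001], [-0.001, -0.0, -1.0]]
ft_force: [-0.8, -5.5, -0.1]
width: 0.705
```

carry_out(
  deltas="0.3 0.7 0 0 0 0 0;0.3 1.5 0 0 0 0 0",
)

```text
t: 17.25
eef_pos: [0.5045, 0.2128, 0.1996]
eef_rot: [[0.096, 0.995, -0.001], [0.995, -0.096, -0.002], [-0.002, -0.001, -1.0]]
ft_force: [-1.2, -10.1, 2.4]
width: 0.705
```

The force has climbed to 10 N and the tool has stalled, so the tin is against the rail. I'll retreat straight back, then rise and move clear.

carry_out(
  deltas="0.3 -2 0 0 0 0 0;0.3 -5 0 0 0 0 0;0.3 -10 0 0 0 0 0;0.3 -20 0 0 0 0 0;0.3 -40 0 0 0 0 0;0.3 -70 0 0 0 0 0;0.3 -90 0 -30 0 0 0;0.3 -95 0 -80 0 0 0;0.3 -95 0 -130 0 0 0;0.3 -140 0 -180 0 0 0;0.3 -190 0 -200 0 0 0;0.3 -220 0 -200 0 0 0",
)

```text
t: 18.45
eef_pos: [0.4838, -0.0061, 0.4025]
eef_rot: [[0.093, 0.996, 0.005], [0.996, -0.093, 0.002], [0.003, 0.005, -1.0]]
ft_force: [0.7, -1.2, -0.3]
width: 0.704
```

Run:
```python
from h import *
c=read_camera("scene");t=read_camera("top")
for l in lids(c)+lids(t): print(l[0],l[1])
h=cv2.cvtColor(t["img"],40 if False else cv2.COLOR_RGB2BGR)
a=cv2.resize(cv2.cvtColor(c["img"],4)[180:280,280:410],None,fx=4,fy=4); b=cv2.resize(h[150:270,90:220],None,fx=3,fy=3)
b=cv2.copyMakeBorder(b,0,a.shape[0]-b.shape[0],0,0,0); cv2.imwrite("pics/e.png",cv2.resize(np.hstack([a,b]),(800,350))); cv2.imwrite("pics/et.png",h)
print(r.state()["eef_pos"])
```

```text
[0.6993 0.3674] [0.0375 0.0382]
[ 0.7949 -0.1771] [0.037  0.0383]
[0.5039 0.2663] [0.0523 0.0541]
[ 0.5875 -0.1459] [0.0516 0.0535]
[ 0.2901 -0.3126] [0.0384 0.0386]
[ 0.4527 -0.3263] [0.0484 0.0503]
[0.5115 0.2693] [0.0487 0.0521]
[ 0.5883 -0.1612] [0.0335 0.0524]
[0.6985 0.3689] [0.0382 0.0388]
[ 0.4829 -0.0115  0.402 ]
```

View pics/e.png

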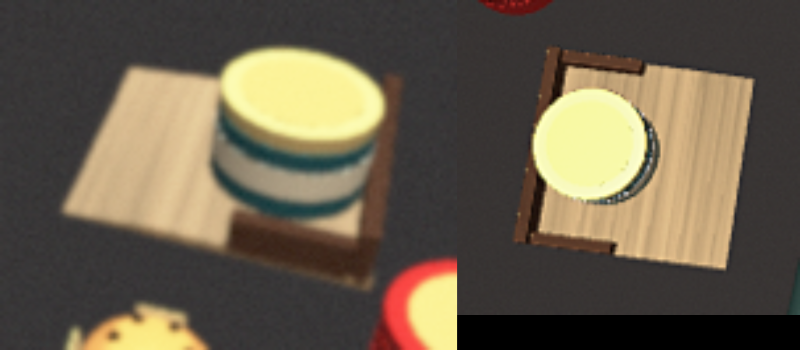

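View pics/et.png

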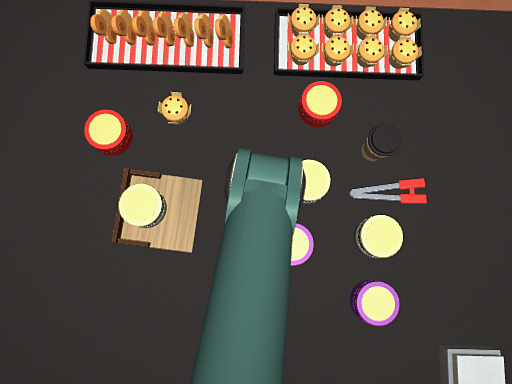

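The tin stands flat against the rail and everything else is in place. I'll make one cheap check with shut fingers: a gentle touch from behind to confirm that the release left no gap.

Run:
```python
from h import *
go(.4965,.13,.203,1.476)
```

```text
t 18.55 pos [ 0.4829 -0.0115  0.402 ] F [0.2936 0.2889 0.2057] w 0.696294491904001
delta [141.9  -2.2 199.1] [ 0.004 -0.001 -0.01 ]
```

carry_out(
  deltas="1 40 -2 0 0 0 0;1 80 -2 10 0 0 0;1 110 -2 50 0 0 0;1 110 -2 100 0 0 0;1 110 -2 150 0 0 0;1 115 -2 185 0 0 0;1 125 -2 199 0 0 0;1 142 -2 199 0 0 0;1 165 -2 199 0 0 0;1 180 -2 199 0 0 0;1 188 -2 199 0 0 0;1 192 -2 199 0 0 0",
)

```text
t: 19.75
eef_pos: [0.5, 0.1876, 0.2013]
eef_rot: [[0.094, 0.996, 0.001], [0.996, -0.094, 0.001], [0.001, 0.001, -1.0]]
ft_force: [-0.3, -0.3, -0.2]
width: 0.004
```

carry_out(
  deltas="1 2 0 0 0 0 0;1 4 0 0 0 0 0;1 6 0 0 0 0 0;1 8 0 0 0 0 0",
)

```text
t: 20.15
eef_pos: [0.5007, 0.1942, 0.2007]
eef_rot: [[0.096, 0.995, 0.0], [0.995, -0.096, -0.0], [-0.0, 0.0, -1.0]]
ft_force: [-0.0, -0.2, -0.0]
width: -0.003
```

carry_out(
  deltas="1 1 0 0 0 0 0;1 2 0 0 0 0 0",
)

```text
t: 20.35
eef_pos: [0.5009, 0.1965, 0.2007]
eef_rot: [[0.095, 0.995, 0.0], [0.995, -0.095, -0.0], [-0.0, 0.0, -1.0]]
ft_force: [0.0, 0.1, 0.3]
width: 0.003
```

carry_out(
  deltas="1 1.5 0 0 0 0 0;1 3 0 0 0 0 0",
)

```text
t: 20.55
eef_pos: [0.5011, 0.1996, 0.2007]
eef_rot: [[0.095, 0.995, -0.0], [0.995, -0.095, -0.0], [-0.0, -0.0, -1.0]]
ft_force: [-0.6, -0.7, 0.5]
width: 0.002
```

carry_out(
  deltas="1 1 0 0 0 0 0;1 2 0 0 0 0 0",
)

```text
t: 20.75
eef_pos: [0.5013, 0.2009, 0.2007]
eef_rot: [[0.095, 0.995, -0.0], [0.995, -0.095, -0.001], [-0.001, -0.0, -1.0]]
ft_force: [-0.8, -3.9, 1.3]
width: 0.0
```

carry_out(
  deltas="1 1 0 0 0 0 0;1 2 0 0 0 0 0",
)

```text
t: 20.95
eef_pos: [0.5015, 0.2013, 0.2006]
eef_rot: [[0.097, 0.995, -0.001], [0.995, -0.097, -0.003], [-0.003, -0.0, -1.0]]
ft_force: [-0.3, -8.9, 2.2]
width: 0.0
```

carry_out(
  deltas="1 1 0 0 0 0 0;1 2 0 0 0 0 0",
)

```text
t: 21.15
eef_pos: [0.5018, 0.2018, 0.2005]
eef_rot: [[0.098, 0.995, -0.001], [0.995, -0.098, -0.005], [-0.005, -0.0, -1.0]]
ft_force: [-0.9, -13.6, 3.7]
width: -0.001
```

The force rises at once to 14 N with no sliding plateau, so the tin is firmly on the rail. I'll retreat and hand in.

carry_out(
  deltas="1 -3 0 0 0 0 0;1 -6 0 0 0 0 0;1 -12 0 0 0 0 0;1 -30 0 0 0 0 0;1 -60 0 0 0 0 0;1 -75 0 -40 0 0 0;1 -80 0 -90 0 0 0;1 -80 0 -140 0 0 0;1 -80 0 -190 0 0 0;1 -80 0 -200 0 0 0;1 -80 0 -200 0 0 0;1 -80 0 -200 0 0 0",
)

```text
t: 22.35
eef_pos: [0.4934, 0.1262, 0.3996]
eef_rot: [[0.094, 0.996, -0.002], [0.996, -0.094, -0.0], [-0.0, -0.002, -1.0]]
ft_force: [-0.3, -0.2, 0.2]
width: -0.002
```

Run:
```python
from h import *
from bench import hand_in
for l in lids(read_camera("scene"))+lids(read_camera("top")): print(l[0],l[1])
print(r.state()["eef_pos"],r.state()["t"],r.state()["ft_force"]); print(hand_in())
```

```text
[0.6993 0.3674] [0.0374 0.0382]
[ 0.7949 -0.1771] [0.037  0.0382]
[0.504  0.2665] [0.0522 0.0542]
[ 0.5876 -0.146 ] [0.0515 0.0537]
[ 0.2901 -0.3126] [0.0384 0.0386]
[ 0.4261 -0.1062] [0.0381 0.0382]
[ 0.4528 -0.3262] [0.0485 0.0501]
[ 0.5881 -0.1479] [0.0473 0.0494]
[0.6985 0.3689] [0.0382 0.0388]
[0.4934 0.126  0.3988] 22.45 [ 0.0205 -0.2411 -0.9447]
the job is handed in; nothing more can be done
None
```

The full tin is on the stand, flat against the back rail and released, and I handed the job in at about 22 s.

- **Finding the full tin:** the first tin I nudged, at about (0.70, -0.02), took 4 to 5 N to keep sliding, which only the full one would. I did not touch the two empty tins at all.
- **Moving it:** I pushed it flat between the part-open fingers, up the bevel to the rail. During the climb, friction from the fingers pressed down on it with about 9 N. I backed off a few millimetres and finished the push.
- **Contact with the rail:** at the end of the push the tool stalled at 10 N. After release, a touch with shut fingers rose at once to 14 N with no sliding, so the tin was on the rail. That check pressed it a little harder than the push itself.
- **Position:** the two cameras put the tin's centre at (0.504, 0.267) and (0.512, 0.269), a disagreement of about 8 mm. Both used the lid height on the counter, not on the deck. The stand's origin is estimated at (0.506, 0.265).
- **Other objects:** both empty tins measured where they started, to within 1 or 2 mm. The muffin, cup and tongs looked unmoved in the last top picture. I did not measure those three again.

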